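Set the filter changer to its third filter

TASK

Select the third filter on the grey filter changer: with the fingertips, push its black lever to the right-hand stop first (the blank position), then push it back to the left through the clicks, counting by feel, and leave it in the third click without running past it. Only push the lever, never pinch it between the fingers, and leave the things standing round the unit where they are.

Things in the scene. Friction and masses are not known exactly. Their poses are not given: they have to be found in the camera images.
- filter_changer: grey filter changer fixed to the bench: a box 110 (its x) x 200 (its y) x 56 mm high with a flat metal top plate, a black light port front and back, and a slot along its y in the middle of the top. Origin at the centre of its underside; x points away from the robot, y to the left, within 20 degrees. Right-hand means its -y end. A closed fingertip may travel just above the plate on either side of the lever
- lever_knob (a point): centre of the lever's black knob: an upright paddle 12 mm along the slide (unit's y), 26 mm across it (x), 32 mm tall, on a thin steel stem; underside 8 mm, this point 24 mm and top 40 mm above the unit's top plate. Axes as the unit's. To leave a click it takes about 4 to 5 N, up to the crest half-way to the next; there the push drops to nothing and the lever snaps ahead of the finger into the next click
- filter_lever (a joint): travel of the lever along the unit's +y (left), m: 0 at the right-hand stop (blank, knob centre 40 mm to the right of the unit's origin), 0.080 at the left-hand stop. A sprung ball holds it in clicks every 0.016: blank 0, first 0.016, second 0.032, third 0.048, fourth 0.064, fifth 0.080. It starts in the first or second, rarely between them. There are no marks
- carousel_b: tall pipette carousel fixed on the bench to the right of the unit, between the arm's start and the work: 312 mm high, up to 180 mm wide all round its column; origin at the centre of its foot. Not part of the job: the arm has to go round it
- jar: loose screw-cap jar, 44 mm wide, 50 mm tall, in front of the unit; origin at the centre of its foot
- amber_bottle: loose small brown screw-cap bottle, 31 mm wide, 66 mm tall, behind the unit; origin at the centre of its foot
- beaker: loose clear beaker, 54 mm wide, 68 mm tall, left of the unit; origin at the centre of its foot
- dish: loose flat clear petri dish with lid, 90 mm wide, 14 mm tall, right of the unit; origin at the centre of its foot
- marker: loose felt marker lying on its side, 140 mm long (its own y axis), 17 mm thick, in front of the unit; origin at the middle of its underside
- tape: loose roll of label tape lying flat, 70 mm wide, 25 mm tall, behind the unit; origin at the centre of its underside

How it is judged (in metres and radians):
On the way, in this order (a step that is already met when the one before it is completed fails the run):
1. the lever is at its right-hand stop (value of joint filter_lever below 0.004 m), for 0.1 s.
2. the lever is in the third click (value of joint filter_lever between 0.044 and 0.052 m), for 0.2 s.
At the end, for the whole second after the job is handed in: the lever rests in the third click from the right-hand stop (travel 48 mm, within 4 mm) (all of step 2 and velocity of joint filter_lever between -0.005 and 0.005 m/s); the robot touches nothing.
It fails at once if the lever ran past the third click, over the crest to the fourth (value of joint filter_lever above 0.058 m).
It fails at once if the lever was pinched: the knob was between the fingers while they touched it (contact force between the fingers and filter_lever above 0.3 N and x of the grasp point in the frame of lever_knob between -0.014 and 0.014 m and y of the grasp point in the frame of lever_knob between -0.009 and 0.009 m and z of the grasp point in the frame of lever_knob below 0.026 m).
It fails at once if a thing standing round the unit was moved by more than 15 mm or lifted (distance of any of jar, amber_bottle, beaker, dish, marker, tape from where it was at the start of the episode above 0.015 m).
It also fails if it takes over 72 s, if anything falls off the work surface, if the arm or the gripper's body presses on something with over 40 N, if the wrist force passes 120 N, or if a joint passes its speed limit or range.

ROBOT

A 6-joint arm with a two-finger parallel gripper is mounted at the origin on a cart in front of the work surface, level with it; the furniture and walls round the work are solid. World frame = base frame: x ahead of the robot, y to its left, z up, the work surface at z = 0. Lengths are in m, angles in degrees, forces in N, time in s.
With the tool pointing down it reaches from about 0.275 to 0.75 m from the base axis. Payload 10.2 kg.
Tool frame: the origin (TCP) lies between the finger pads; the fingertips stand 19 mm ahead of it and the grasp point (between the pads) is the TCP; z points along the fingers, y is the line along which they close (so a half turn about z gives the same grasp; the last joint's range is limited). The gripper opens to 85 mm and grips with 20 to 120 N. Pads are 22 mm wide; open, the fingers measure 114 mm over their backs; the gripper's body (76 mm by 85 mm) begins 54 mm behind the grasp point. The pads swing forward as they close: fully open they stand 13 mm farther back than shut.
Start: joints at [62.773, 17.928, 85.812, -0, 76.261, -12.8], TCP at [0.131, 0.508, 0.214] pointing down, gripper open.
Joint ranges: [-168.41, 168.41], [-55.51, 124.54], [10.69, 146.95], [-70.63, 250.63], [1, 178], [-165.06, 165.06]. Speed limits (degrees/s): [136.94, 136.94, 172.46, 180, 180, 180].

INTERFACE

Orientations are given as a 3x3 rotation matrix whose columns are the frame's x, y, z axes.
In Python, from plant import get_state, camera, sign_off gives the robot as it stands.
- The arm moves only by the tool play_rows, never from a script. Its arguments are lists of equal length, an entry for each row: "xyz": the shift along the tool's x, y, z in cm, a list of three; "spin": the turn about the tool's z in degrees. In form: {"xyz": [[tx, ty, tz], ...], "spin": [spin, ...]}. A call has 1 to 12 rows; each row shifts and turns the commanded pose from where the row before left it, along the tool's axes as they then stand; what a row does not reach is not made up. A row lasts 1/12 s, in which the tool goes at most 41.7 mm and 7.16 degrees, less where a joint would pass 70% of its speed; a pose out of reach is approached as far as the arm can. A call with a gripper value outside its range is refused whole. "claw" is the closure, from 0 (fully open) to 1 (shut), set as the call begins (left out, the last holds). The fingers move at their own pace and stop on an object; the grip force is fixed at half the most. Time passes only in rows, so rows that do not move let the fingers close. It gives the time, the measured TCP pose, the force, the opening and the grip force at its end, in the units of the state.
- get_state(): the state, without advancing time (a new reading comes with each control period).
- camera(name): name is "side" or "top" or "wrist"; returns a dict with "frame" (384x512x3 uint8, red, green, blue), "fx", "fy", "cx", "cy" (pixels), "rvec" (rotation vector, rad) and "tvec" (3), from world to camera coordinates, as OpenCV has them. Camera axes: x right, y down, z forward; pixel columns grow to the right and rows downward; lengths in m; the calibration is good to about 2 mm. The wrist camera is an equidistant fisheye: a pixel r from the principal point sees the ray r / f radians off the axis. A picture is of the moment at which its call begins. There is no depth.
- sign_off(): hands the job in; it is judged then, once.
The state is a dict: "time": time; "q": joint angles; "joint_velocities": joint speeds; "effort": joint torques, N m; "tool_pos": TCP position; "tcp_rot": TCP orientation; "force": force on the tool from outside, world axes, zero at the start; "torque": the same for the moment, N m; "width": finger opening in m; "gripper_force": force on a finger pad.
Only numpy, scipy, OpenCV 4.12 (cv2) and the standard library are available. Lean on these libraries where they do the work, as an engineer would, in place of code of your own. Each camera call takes 0.05 s, during which the arm holds its last target. There are 200 camera calls.

## Working session

There is one attempt and no reset: what is moved stays moved. The work goes in short steps, Python scripts to look and compute and a tool call to move; the robot and the scene stay as the last step left them, time stands still between calls to the robot, and variables do not carry over. Pictures are saved under pics/ and viewed, at most 10 in all, crops included, and the job is handed in when it is done.

Besides the shell and the picture viewer there is one more tool, called after "Request:" as name([rows], argument=value, ...), one row to a line, values as JSON. play_rows: Moves the arm, as the interface text tells. Its arguments: {"type":"object","properties":{"xyz":{"type":"array"},"spin":{"type":"array"},"claw":{"type":"number"}},"required":["xyz","spin"]}

```bash
mkdir -p pics; python3 - <<'E'
from plant import *
import cv2,numpy as np
s=get_state();print({k:np.round(v,3).tolist() for k,v in s.items()})
for n in ["top","side"]:
    c=camera(n);cv2.imwrite(f"pics/{n}0.png",c["frame"][:,:,::-1])
    R=cv2.Rodrigues(np.array(c["rvec"]))[0];print(n,c["fx"],c["cx"],c["cy"],(-R.T@np.array(c["tvec"]).ravel()).round(3),R.round(2).tolist())
E
```

```text
{'time': 0.0, 'q': [62.773, 17.96, 85.857, -0.0, 76.261, -12.8], 'joint_velocities': [-0.05, -0.007, 0.093, 0.123, -0.06, -0.07], 'effort': [-0.001, -41.227, -25.975, -0.0, 0.004, -0.0], 'tool_pos': [0.131, 0.508, 0.214], 'tcp_rot': [[-0.968, 0.249, -0.001], [0.249, 0.968, -0.001], [0.0, -0.001, -1.0]], 'force': [0.839, -0.292, -0.269], 'torque': [0.009, -0.013, 0.016], 'gripper_force': 0.0, 'width': 0.086}
top 389.1114861132239 257.0288536093255 194.92727296397084 [ 0.365 -0.074  1.018] [[0.01, -1.0, -0.02], [-0.99, -0.0, -0.17], [0.17, 0.02, -0.99]]
side 367.89041398112215 260.8964023165285 194.76450513968913 [ 0.353 -0.852  0.774] [[0.97, -0.22, 0.02], [-0.12, -0.61, -0.78], [0.19, 0.76, -0.63]]
```

View pics/top0.png

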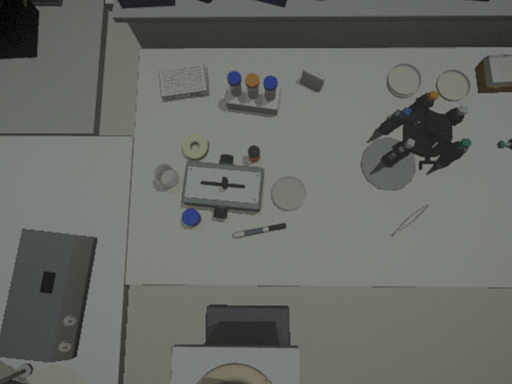

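View pics/side0.png

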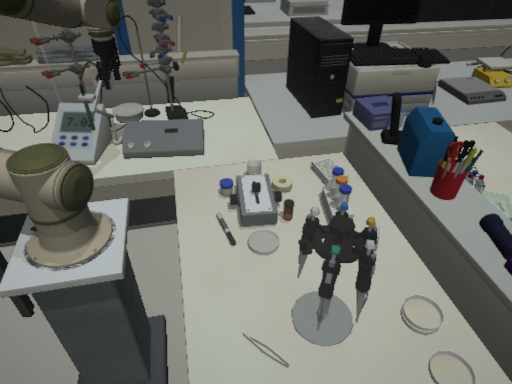

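The top view shows the changer at about (223,187) with its knob at about (224,184). The beaker is at (166,176), jar (191,217), tape (195,147), bottle (254,154), dish (289,193) and marker (260,230). The side view shows the unit at about (257,198). The arm starts to the left, and the carousel is far to the right.

```bash
cat > h.py <<'E'
import cv2,numpy as np
from plant import *
def ray(c,u,v):
    R=cv2.Rodrigues(np.array(c["rvec"]))[0];t=np.array(c["tvec"]).ravel()
    d=R.T@np.array([(u-c["cx"])/c["fx"],(v-c["cy"])/c["fy"],1.]);return -R.T@t,d
def onz(c,u,v,z):
    o,d=ray(c,u,v);return o+d*(z-o[2])/d[2]
def proj(c,p):
    return cv2.projectPoints(np.array(p,float).reshape(-1,3),np.array(c["rvec"]),np.array(c["tvec"]),np.array([[c["fx"],0,c["cx"]],[0,c["fy"],c["cy"]],[0,0,1]]),None)[0][:,0]
E
python3 - <<'E'
from h import *
c=camera("top");f=c["frame"].astype(int);s=camera("side")
hsv=cv2.cvtColor(c["frame"],cv2.COLOR_RGB2HSV)
print(f[187,175:275].tolist()[::4]); print(f[160:215,240].tolist()[::3])
a=cv2.resize(c["frame"][130:250,140:310],None,fx=4.5,fy=4.5,interpolation=cv2.INTER_CUBIC)
cv2.imwrite("pics/topc.png",cv2.convertScaleAbs(a[:,:,::-1],alpha=1.6))
a=cv2.resize(s["frame"][165:240,210:310],None,fx=7,fy=7,interpolation=cv2.INTER_CUBIC)
cv2.imwrite("pics/sidec.png",cv2.convertScaleAbs(a[:,:,::-1],alpha=1.4))
E
```

```text
[[125, 124, 113], [125, 123, 114], [83, 85, 79], [127, 131, 131], [127, 131, 130], [126, 129, 126], [122, 127, 126], [128, 131, 130], [128, 130, 130], [127, 130, 130], [129, 132, 131], [115, 116, 111], [38, 40, 37], [85, 86, 84], [97, 98, 96], [79, 79, 79], [60, 61, 58], [50, 52, 48], [127, 131, 129], [126, 128, 128], [127, 129, 129], [110, 114, 112], [121, 120, 108], [125, 130, 120], [119, 122, 115]]
[[127, 131, 127], [128, 131, 126], [86, 89, 86], [84, 91, 85], [126, 129, 129], [126, 130, 128], [126, 127, 128], [126, 129, 128], [98, 101, 100], [55, 56, 55], [126, 130, 129], [127, 129, 129], [125, 127, 126], [127, 131, 130], [103, 107, 104], [91, 98, 91], [57, 60, 57], [86, 87, 77], [114, 117, 109]]
```

View pics/topc.png

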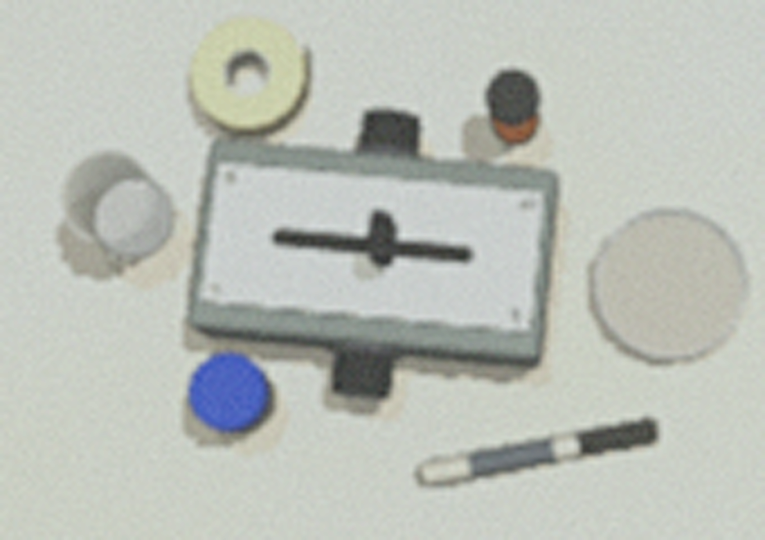

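View pics/sidec.png

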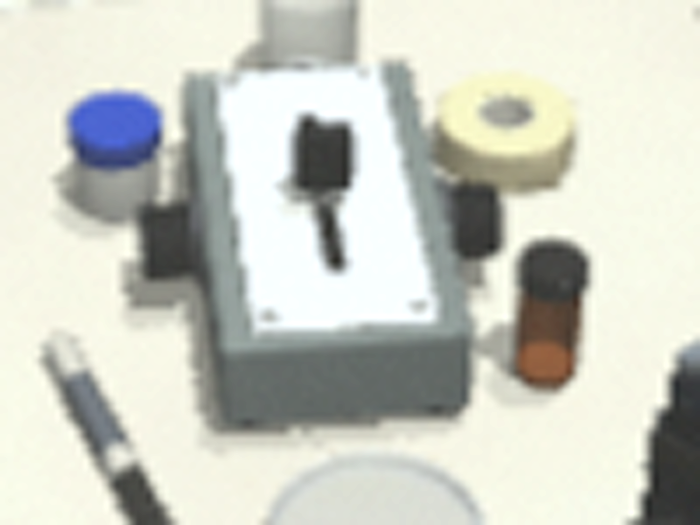

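The crop shows the slot ends at about (275,236) and (472,255), with the knob near (382,238). The unit is turned slightly. The side crop shows the knob nearer the left end.

```bash
python3 - <<'E'
from h import *
c=camera("top");s=camera("side")
f=cv2.cvtColor(c["frame"],cv2.COLOR_RGB2HSV)
def pix(x,y): return 140+x/4.5-.4,130+y/4.5-.4
ends=[onz(c,*pix(x,y),.056) for x,y in [(275,236),(472,255)]]
cor=[onz(c,*pix(x,y),.056) for x,y in [(211,141),(557,174),(545,352),(189,322)]]
print(np.round(ends,4),np.round(cor,4),np.mean(ends,0),np.mean(cor,0))
# plate mask
g=c["frame"].astype(int); m=((g.min(2)>108)&(g[...,2]-g[...,0]>-6)).astype(np.uint8)
box=np.zeros_like(m);box[158:210,182:266]=1
cs,_=cv2.findContours(m*box,cv2.RETR_EXTERNAL,cv2.CHAIN_APPROX_NONE)
k=max(cs,key=cv2.contourArea)[:,0]
w=np.array([onz(c,u,v,.056)[:2] for u,v in k],np.float32);r=cv2.minAreaRect(w);print("plate",r)
e=ends[0]-ends[1];yaw=np.degrees(np.arctan2(-e[0],e[1]));print("slot yaw",yaw)
L=cor[0]-cor[1];print("edges yaw",[np.degrees(np.arctan2(-(a-b)[0],(a-b)[1])) for a,b in[(cor[0],cor[1]),(cor[3],cor[2])]])
# knob predictions per click, both views
th=np.radians(yaw);ctr=np.mean(ends,0);X=np.array([np.cos(th),np.sin(th),0]);Y=np.array([-np.sin(th),np.cos(th),0])
for q in [0,.016,.024,.032,.048]:
    p=ctr+Y*(q-.04)+[0,0,.024]
    bx=[p+X*a+Y*b+[0,0,d] for a in(-.013,.013) for b in(-.006,.006) for d in(-.016,.016)]
    a=(proj(c,bx)-[139.6,129.6])*4.5;b=(proj(s,bx)-[209.6,164.6])*7
    print(q,a.min(0).round(),a.max(0).round(),b.min(0).round(),b.max(0).round())
E
```

```text
[[ 0.5583  0.0887  0.056 ]
 [ 0.5478 -0.0223  0.056 ]] [[ 0.6132  0.1268  0.056 ]
 [ 0.5945 -0.0697  0.056 ]
 [ 0.4932 -0.0635  0.056 ]
 [ 0.5093  0.1353  0.056 ]] [0.55308006 0.03318261 0.056     ] [0.55254191 0.03224005 0.056     ]
plate ((0.5525476336479187, 0.03374452888965607), (0.18619760870933533, 0.08042504638433456), 84.69480895996094)
slot yaw -5.407393767216546
edges yaw [np.float64(-5.4520929014051704), np.float64(-4.603691534487847)]
0 [425. 214.] [456. 274.] [302. 163.] [366. 242.]
0.016 [396. 211.] [428. 271.] [298. 141.] [362. 219.]
0.024 [381. 209.] [414. 269.] [296. 130.] [359. 208.]
0.032 [366. 208.] [399. 268.] [294. 119.] [357. 196.]
0.048 [337. 205.] [371. 265.] [290.  97.] [352. 174.]
```

The knob matches the second click (0.032) in both views. The unit centre is about (0.553, 0.033) with yaw −5.3°. I'll align the tool with the unit, close the fingers and travel high.

Request:
play_rows([
  [0,0,0],
  [0,0,0],
  [-2.3,-2,0],
  [-2.3,-2,0],
  [-2.3,-2,0],
  [-2.3,-2,0],
  [-2.3,-2,0],
  [-2.3,-2,0],
  [-2.3,-2,0],
  [-2.3,-2,0],
  [-2.3,-2,0],
  [-2.3,-2,0],
], spin=[-4.5,-4.6,0,0,0,0,0,0,0,0,0,0], claw=1)

```text
time: 1.3
tool_pos: [0.342, 0.2867, 0.2142]
tcp_rot: [[-0.996, 0.093, 0.0], [0.093, 0.996, 0.0], [-0.0, 0.0, -1.0]]
force: [1.3, 0.2, -0.9]
width: 0.0002
gripper_force: 0.0
```

Request:
play_rows([
  [-2.3,-2,0],
  [-2.3,-2,0],
  [-2.3,-2,0],
  [-2.3,-2,0],
  [-2.3,-2,0],
  [-2.3,-2,0],
  [-2.3,-2,0],
  [-2.3,-2,0],
  [-2.3,-1.5,0],
  [-2.3,-1.5,0],
  [0,0,0],
  [0,0,0],
], spin=[0,0,0,0,0,0,0,0,0,0,0,0])

```text
time: 2.3
tool_pos: [0.553, 0.0767, 0.2135]
tcp_rot: [[-0.996, 0.094, -0.001], [0.094, 0.996, 0.0], [0.001, 0.0, -1.0]]
force: [0.2, 0.6, 0.4]
width: -0.0001
gripper_force: 0.0
```

```bash
cat > rep.py <<'E'
from h import *
th=np.radians(-5.3);ctr=np.array([.5528,.0333,.056]);U=np.array([[np.cos(th),-np.sin(th),0],[np.sin(th),np.cos(th),0],[0,0,1]])
s=get_state();p=np.array(s["tool_pos"])
print("t",s["time"],"local mm",((U.T@(p-ctr))*1e3).round(1),"F local",(U.T@np.array(s["force"])).round(2),"w",s["width"])
print("tool in unit",(U.T@np.array(s["tcp_rot"])).round(3).tolist())
E
python3 rep.py; python3 -c "
from h import *
cv2.imwrite('pics/w.png',camera('wrist')['frame'][:,:,::-1])"
```

```text
t 2.3 local mm [ -3.8  43.2 157.5] F local [0.19 0.6  0.39] w -9.613519056350883e-05
tool in unit [[-1.0, 0.002, -0.001], [0.002, 1.0, 0.0], [0.001, 0.0, -1.0]]
```

View pics/w.png

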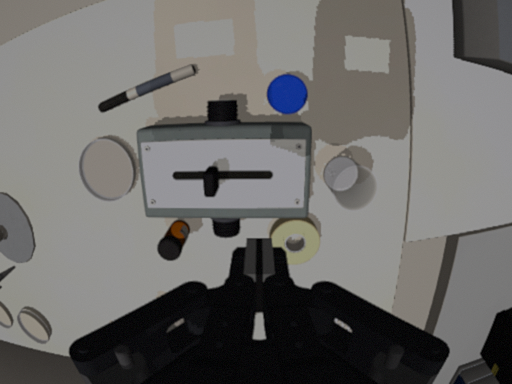

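The wrist view shows the knob at (211,180) on the slot spanning columns 173–272, with the closed fingertips at (261,255) to its left. The way down is clear.

Request:
play_rows([
  [-0.2,0,1.5],
  [-0.2,0,1.5],
  [0,0,1.5],
  [0,0,1.5],
  [0,0,1.5],
  [0,0,1.5],
  [0,0,1.5],
  [0,0,1],
  [0,0,0.5],
  [0,0,0.5],
  [0,0,0],
  [0,0,0],
], spin=[0,0,0,0,0,0,0,0,0,0,0,0])

```text
time: 3.35
tool_pos: [0.5568, 0.0772, 0.0896]
tcp_rot: [[-0.996, 0.093, 0.001], [0.093, 0.996, -0.0], [-0.001, -0.0, -1.0]]
force: [0.9, -0.1, -0.1]
width: 0.0003
gripper_force: 0.0
```

```bash
python3 rep.py
```

```text
t 3.35 local mm [-0.1 44.  33.6] F local [ 0.89 -0.   -0.1 ] w 0.0003398770002118206
tool in unit [[-1.0, 0.0, 0.001], [0.0, 1.0, -0.0], [-0.001, -0.0, -1.0]]
```

Request:
play_rows([
  [0,-0.5,0],
  [0,-0.5,0],
  [0,-0.5,0],
  [0,-0.5,0],
  [0,-0.5,0],
  [0,-0.5,0],
  [0,-0.5,0],
  [0,0,0],
], spin=[0,0,0,0,0,0,0,0])

```text
time: 4.02
tool_pos: [0.5533, 0.0412, 0.0891]
tcp_rot: [[-0.996, 0.094, 0.0], [0.094, 0.996, -0.0], [-0.0, -0.0, -1.0]]
force: [-0.2, -0.2, -0.4]
width: -0.0001
gripper_force: 0.0
```

Request:
play_rows([
  [0,-0.3,0],
  [0,-0.3,0],
  [0,-0.3,0],
  [0,0,0],
], spin=[0,0,0,0])

```text
time: 4.35
tool_pos: [0.5525, 0.0328, 0.0891]
tcp_rot: [[-0.996, 0.093, -0.0], [0.093, 0.996, -0.0], [0.0, -0.0, -1.0]]
force: [0.6, -0.0, 0.7]
width: -0.0002
gripper_force: 0.0
```

Request:
play_rows([
  [0,-0.3,0],
  [0,-0.3,0],
  [0,0,0],
], spin=[0,0,0])

```text
time: 4.6
tool_pos: [0.5519, 0.0268, 0.0891]
tcp_rot: [[-0.996, 0.093, -0.0], [0.093, 0.996, -0.0], [0.0, -0.0, -1.0]]
force: [0.5, -0.1, 0.1]
width: 0.0001
gripper_force: 0.0
```

Request:
play_rows([
  [0,-0.2,0],
  [0,-0.2,0],
  [0,0,0],
], spin=[0,0,0])

```text
time: 4.85
tool_pos: [0.5516, 0.023, 0.0891]
tcp_rot: [[-0.996, 0.093, -0.0], [0.093, 0.996, -0.0], [0.0, -0.0, -1.0]]
force: [-0.6, 0.1, -0.0]
width: 0.0001
gripper_force: 0.0
```

```bash
python3 rep.py
```

```text
t 4.85 local mm [ -0.3 -10.4  33.1] F local [-0.56  0.03 -0.01] w 0.00012244218705915696
tool in unit [[-1.0, 0.001, -0.0], [0.001, 1.0, -0.0], [0.0, -0.0, -1.0]]
```

```bash
python3 - <<'E'
from h import *
w=camera('wrist')['frame'];s=camera('side')['frame']
a=cv2.resize(w[60:324,156:366],(480,600));b=cv2.resize(s[150:240,210:258+0],(320,600),interpolation=cv2.INTER_CUBIC)
cv2.imwrite('pics/w2.png',cv2.convertScaleAbs(np.hstack([a,b])[:,:,::-1],alpha=1.3))
E
```

```text
(no output)
```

View pics/w2.png

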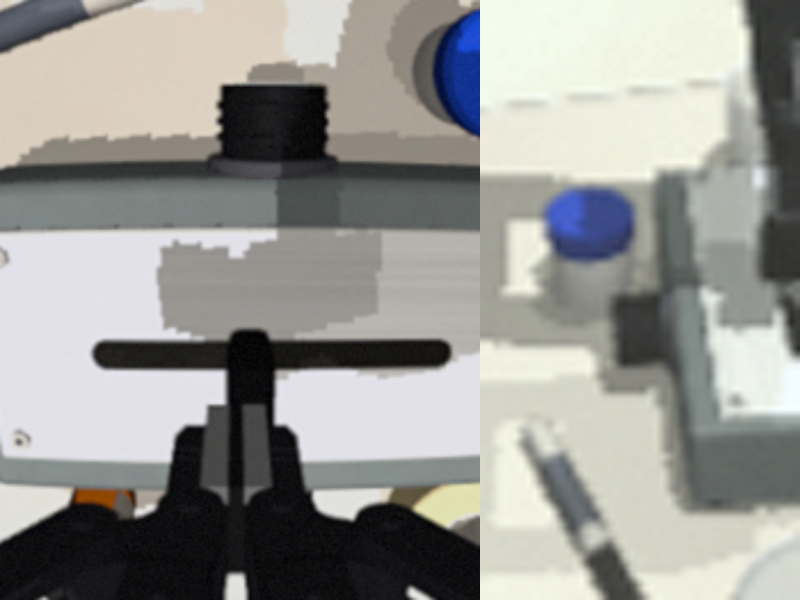

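The close-up shows the knob at crop (250,360), in front of the fingertips at about (237,450) with no force on the tool. The fingers may be beside it in x, so I'll check this with the wrist calibration.

```bash
cat >> h.py <<'E'
def wray(c,u,v):
    R=cv2.Rodrigues(np.array(c["rvec"]))[0];t=np.array(c["tvec"]).ravel()
    a=np.array([(u-c["cx"])/c["fx"],(v-c["cy"])/c["fy"]]);r=np.linalg.norm(a)
    d=R.T@np.append(a/r*np.sin(r),np.cos(r));return -R.T@t,d
def wproj(c,p):
    R=cv2.Rodrigues(np.array(c["rvec"]))[0];q=R@np.array(p)+np.array(c["tvec"]).ravel()
    n=np.linalg.norm(q[:2]);r=np.arctan2(n,q[2]);return np.array([c["cx"],c["cy"]])+c["fx"]*r*q[:2]/n
E
python3 - <<'E'
from h import *
c=camera("wrist");s=get_state();p=np.array(s["tool_pos"]);R=np.array(s["tcp_rot"])
U=lambda x,y:(156+x*210/480,60+y*264/600)
o,_=wray(c,1,1);print("cam",o.round(4),"tcp",p.round(4),c["fx"])
cr=lambda uv:((uv-[156,60])*[480/210,600/264]).round()
print("TCP,tip px crop",cr(wproj(c,p)),cr(wproj(c,p+R[:,2]*.019)),"tip front/back",cr(wproj(c,p+R@[.011,0,.019])),cr(wproj(c,p+R@[-.011,0,.019])))
for n,x,y in [("slotL",95,353),("slotR",450,353),("screwL",20,440),("screwT",0,257)]:
    o,d=wray(c,*U(x,y));print(n,(o+d*(.056-o[2])/d[2]).round(4))
for lab,x,y in [("knob edge",228,345),("knob edge",273,345)]:
    o,d=wray(c,*U(x,y));print(lab,[(o+d*(z-o[2])/d[2]).round(4).tolist() for z in(.064,.096)])
th=np.radians(-5.3);ctr=np.array([.5528,.0333,.056]);X=np.array([np.cos(th),np.sin(th),0]);Y=np.array([-np.sin(th),np.cos(th),0])
for q in(0,.016,.032):
    k=[ctr+Y*(q-.04+b)+X*a+[0,0,h] for a in(-.013,.013) for b in(-.006,.006) for h in(.008,.04)]
    print(q,[cr(wproj(c,z)).tolist() for z in k])
E
```

```text
cam [0.4686 0.0302 0.2481] tcp [0.5516 0.0233 0.0891] 297.3186396354542
TCP,tip px crop [238. 406.] [238. 375.] tip front/back [238. 340.] [238. 409.]
slotL [ 0.5466 -0.0209  0.056 ]
slotR [0.5574 0.0906 0.056 ]
screwL [ 0.5765 -0.0529  0.056 ]
screwT [ 0.5127 -0.0457  0.056 ]
knob edge [[0.5443, 0.0211, 0.064], [0.5312, 0.0227, 0.096]]
knob edge [[0.5455, 0.0342, 0.064], [0.5322, 0.0335, 0.096]]
0 [[115.0, 327.0], [94.0, 372.0], [156.0, 327.0], [142.0, 373.0], [121.0, 405.0], [103.0, 460.0], [159.0, 406.0], [148.0, 461.0]]
0.016 [[169.0, 327.0], [158.0, 373.0], [210.0, 327.0], [206.0, 373.0], [172.0, 406.0], [163.0, 461.0], [212.0, 406.0], [208.0, 462.0]]
0.032 [[224.0, 327.0], [222.0, 373.0], [266.0, 327.0], [271.0, 373.0], [225.0, 406.0], [223.0, 462.0], [264.0, 406.0], [269.0, 462.0]]
```

The wrist geometry says the lever is still at about 0.033 and the fingertips overlie the knob. I'll check the fingertip height from the side camera.

```bash
python3 - <<'E'
from h import *
c=camera("side");s=get_state();p=np.array(s["tool_pos"]);R=np.array(s["tcp_rot"])
x0,y0,k=215,130,8
cr=lambda P:((proj(c,P)-[x0-.4,y0-.4])*k).round().astype(int)
P=[p+R@[0,0,z] for z in(-.054,0,.019)]
a=cv2.resize(c["frame"][y0:y0+75,x0:x0+90],None,fx=k,fy=k,interpolation=cv2.INTER_CUBIC)[:,:,::-1]
a=np.ascontiguousarray(cv2.convertScaleAbs(a,alpha=2.2))
for q in cr(P): cv2.circle(a,[int(v) for v in q],5,(0,0,255),-1)
print(cr(P).tolist());cv2.imwrite("pics/s3.png",a)
E
```

```text
[[333, 329], [331, 445], [330, 484]]
```

View pics/s3.png

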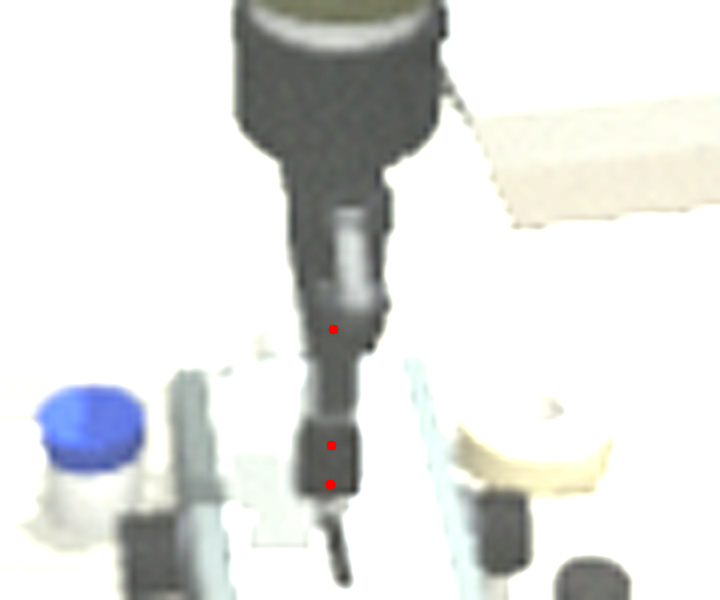

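The side view shows the fingertips ending at crop row 415, right at the knob top (415–495), while the expected tip was at row 484. So the real tips sit above the knob, roughly 30 mm higher than stated. I'll go back left and descend under force guard to feel the plate.

Request:
play_rows([
  [0,0,-0.5],
  [0,0,-0.5],
  [0,1,0],
  [0,1,0],
  [0,1,0],
  [0,1,0],
  [0,1,0],
  [0,0,0.5],
  [0,0,0.5],
  [0,0,0.5],
  [0,0,0.5],
  [0,0,0],
], spin=[0,0,0,0,0,0,0,0,0,0,0,0])

```text
time: 6.05
tool_pos: [0.5556, 0.0727, 0.0777]
tcp_rot: [[-0.996, 0.093, -0.002], [0.093, 0.996, 0.0], [0.002, -0.0, -1.0]]
force: [-0.6, -0.4, -0.9]
width: -0.0
gripper_force: 0.0
```

Request:
play_rows([
  [0,0,0.2],
  [0,0,0],
], spin=[0,0])

```text
time: 6.22
tool_pos: [0.5562, 0.0728, 0.0768]
tcp_rot: [[-0.996, 0.093, -0.0], [0.093, 0.996, 0.0], [0.0, -0.0, -1.0]]
force: [-0.4, 0.1, 1.1]
width: 0.0001
gripper_force: 0.0
```

```bash
python3 - <<'E'
from h import *
exec(open("rep.py").read())
c=camera("side");R=np.array(s["tcp_rot"]);x0,y0,k=215,120,8
cr=lambda P:((proj(c,P)-[x0-.4,y0-.4])*k).round().astype(int)
P=[p+R@[0,0,z] for z in(0,.019)]
a=cv2.resize(c["frame"][y0:y0+75,x0:x0+50],None,fx=k,fy=k,interpolation=cv2.INTER_CUBIC)
w=camera("wrist");b=cv2.resize(w["frame"][135:285,206:306],(400,600),interpolation=cv2.INTER_CUBIC)
for q in cr(P): cv2.circle(a,[int(v) for v in q],4,(255,0,0),-1)
for z in P: cv2.circle(b,[int(v) for v in (wproj(w,z)-[206,135])*4],4,(255,0,0),-1)
cv2.imwrite("pics/s4.png",cv2.convertScaleAbs(np.hstack([a,b])[:,:,::-1],alpha=1.8))
E
```

```text
t 6.2167 local mm [-0.3 39.7 20.8] F local [-0.45  0.08  1.1 ] w 9.299216922383072e-05
tool in unit [[-1.0, 0.001, -0.0], [0.001, 1.0, -0.0], [0.0, -0.0, -1.0]]
```

View pics/s4.png

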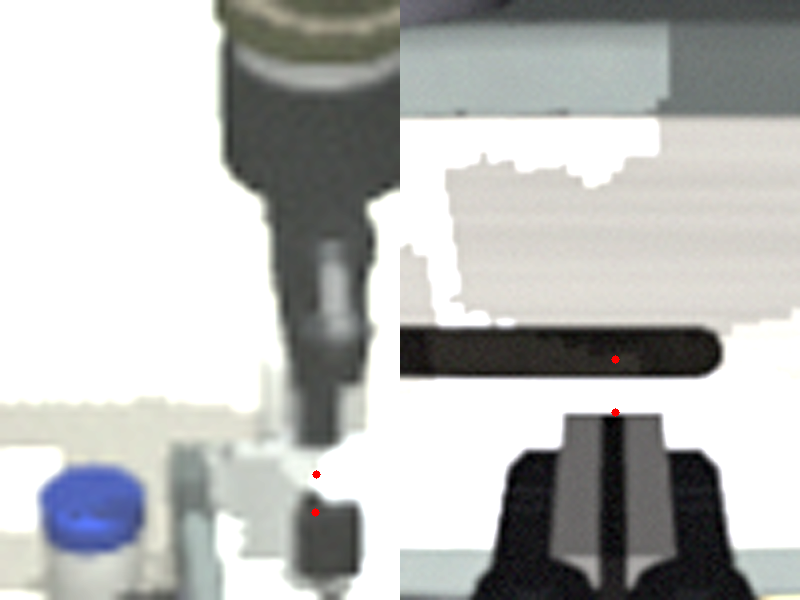

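The fingertip ends about 15 mm above the marked TCP in both views, so it is at z≈0.092 against 0.058 by the book. I'll descend another 20 mm in small steps, watching Fz.

Request:
play_rows([
  [0,0,0.4],
  [0,0,0.4],
  [0,0,0.2],
  [0,0,0],
], spin=[0,0,0,0])

```text
time: 6.65
tool_pos: [0.5559, 0.0731, 0.0664]
tcp_rot: [[-0.996, 0.093, -0.001], [0.093, 0.996, 0.0], [0.001, -0.0, -1.0]]
force: [-0.1, 0.5, 0.7]
width: 0.0002
gripper_force: 0.0
```

Request:
play_rows([
  [0,0,0.3],
  [0,0,0.2],
  [0,0,0],
], spin=[0,0,0])

```text
time: 6.9
tool_pos: [0.556, 0.0731, 0.0616]
tcp_rot: [[-0.996, 0.093, -0.001], [0.093, 0.996, 0.0], [0.001, -0.0, -1.0]]
force: [0.4, 0.5, 0.0]
width: -0.0001
gripper_force: 0.0
```

Request:
play_rows([
  [0,0,0.2],
  [0,0,0.2],
  [0,0,0],
], spin=[0,0,0])

```text
time: 7.15
tool_pos: [0.556, 0.0731, 0.0577]
tcp_rot: [[-0.996, 0.093, -0.001], [0.093, 0.996, 0.0], [0.001, -0.0, -1.0]]
force: [-0.8, 0.4, 0.2]
width: -0.0001
gripper_force: 0.0
```

```bash
python3 rep.py; python3 - <<'E'
from h import *
s=get_state();p=np.array(s["tool_pos"]);R=np.array(s["tcp_rot"])
c=camera("side");x0,y0,k=215,120,8
cr=lambda P:((proj(c,P)-[x0-.4,y0-.4])*k).round().astype(int)
# darkness profile up the tool axis at local heights
for z in range(-30,22,3):
    u,v=proj(c,[p+R@[0,0,z/1000]])[0].round().astype(int);print(z,c["frame"][v,u-2:u+3].mean().round(),end=' | ')
E
```

```text
t 7.15 local mm [-0.5 39.9  1.7] F local [-0.81  0.37  0.17] w -0.00012166564478641379
tool in unit [[-1.0, 0.0, -0.001], [0.0, 1.0, -0.0], [0.001, -0.0, -1.0]]
-30 48.0 | -27 48.0 | -24 47.0 | -21 47.0 | -18 47.0 | -15 66.0 | -12 103.0 | -9 103.0 | -6 79.0 | -3 52.0 | 0 47.0 | 3 47.0 | 6 44.0 | 9 43.0 | 12 42.0 | 15 42.0 | 18 43.0 | 21 42.0 |
```

The tip is confirmed at about z 0.072; by the book it would be inside the plate. Now I'll push right.

Request:
play_rows([
  [0,-0.5,0],
  [0,-0.5,0],
  [0,-0.5,0],
  [0,-0.5,0],
  [0,-0.2,0],
  [0,0,0],
], spin=[0,0,0,0,0,0])

```text
time: 7.7
tool_pos: [0.5542, 0.0505, 0.0582]
tcp_rot: [[-0.996, 0.094, 0.0], [0.094, 0.996, -0.0], [-0.0, -0.0, -1.0]]
force: [0.1, 1.2, 0.5]
width: -0.0
gripper_force: 0.0
```

Request:
play_rows([
  [0,-0.2,0],
  [0,-0.2,0],
  [0,0,0],
], spin=[0,0,0])

```text
time: 7.95
tool_pos: [0.5538, 0.047, 0.0581]
tcp_rot: [[-0.996, 0.093, -0.0], [0.093, 0.996, -0.0], [0.0, -0.0, -1.0]]
force: [0.2, -0.6, 0.4]
width: 0.0
gripper_force: 0.0
```

Request:
play_rows([
  [0,-0.2,0],
  [0,-0.2,0],
  [0,0,0],
], spin=[0,0,0])

```text
time: 8.2
tool_pos: [0.5535, 0.0436, 0.0581]
tcp_rot: [[-0.996, 0.093, 0.0], [0.093, 0.996, 0.001], [-0.0, 0.001, -1.0]]
force: [0.8, 2.8, 0.1]
width: 0.0001
gripper_force: 1.4
```

Request:
play_rows([
  [0,-0.2,0],
  [0,-0.2,0],
  [0,0,0],
], spin=[0,0,0])

```text
time: 8.45
tool_pos: [0.5531, 0.0396, 0.0582]
tcp_rot: [[-0.996, 0.093, 0.0], [0.093, 0.996, 0.001], [-0.0, 0.001, -1.0]]
force: [0.5, 4.3, 0.5]
width: -0.0003
gripper_force: 1.7
```

Request:
play_rows([
  [0,-0.2,0],
  [0,-0.2,0],
  [0,0,0],
], spin=[0,0,0])

```text
time: 8.7
tool_pos: [0.5527, 0.0349, 0.0581]
tcp_rot: [[-0.996, 0.093, -0.0], [0.093, 0.996, -0.0], [0.0, -0.0, -1.0]]
force: [0.6, 1.6, 0.2]
width: 0.0002
gripper_force: 0.4
```

```bash
python3 rep.py
```

```text
t 8.7 local mm [-0.3  1.6  2.1] F local [0.49 1.61 0.22] w 0.00015375573973508002
tool in unit [[-1.0, 0.001, -0.0], [0.001, 1.0, -0.0], [0.0, -0.0, -1.0]]
```

Request:
play_rows([
  [0,-0.2,0],
  [0,-0.2,0],
  [0,-0.2,0],
  [0,-0.2,0],
  [0,0,0],
], spin=[0,0,0,0,0])

```text
time: 9.12
tool_pos: [0.552, 0.0273, 0.0581]
tcp_rot: [[-0.996, 0.093, 0.0], [0.093, 0.996, 0.0], [-0.0, 0.0, -1.0]]
force: [-0.2, 3.0, 0.9]
width: 0.0
gripper_force: 1.5
```

Request:
play_rows([
  [0,-0.2,0],
  [0,-0.2,0],
  [0,0,0],
], spin=[0,0,0])

```text
time: 9.37
tool_pos: [0.5516, 0.0238, 0.0582]
tcp_rot: [[-0.996, 0.093, 0.0], [0.093, 0.996, 0.002], [-0.0, 0.002, -1.0]]
force: [0.9, 8.7, 1.3]
width: 0.0003
gripper_force: 4.7
```

Request:
play_rows([
  [0,-0.2,0],
  [0,-0.2,0],
  [0,0,0],
], spin=[0,0,0])

```text
time: 9.62
tool_pos: [0.5512, 0.0188, 0.0581]
tcp_rot: [[-0.996, 0.093, -0.0], [0.093, 0.996, -0.0], [0.0, -0.0, -1.0]]
force: [-0.6, 1.0, 0.8]
width: 0.0001
gripper_force: 0.5
```

Request:
play_rows([
  [0,-0.2,0],
  [0,-0.1,0],
  [0,0,0],
], spin=[0,0,0])

```text
time: 9.87
tool_pos: [0.5509, 0.016, 0.0581]
tcp_rot: [[-0.996, 0.093, 0.0], [0.093, 0.996, -0.0], [-0.0, -0.0, -1.0]]
force: [0.2, 0.6, 0.8]
width: 0.0
gripper_force: 0.4
```

```bash
python3 rep.py
```

```text
t 9.8667 local mm [ -0.3 -17.4   2.1] F local [0.16 0.66 0.76] w 4.0628535114157925e-05
tool in unit [[-1.0, 0.001, 0.0], [0.001, 1.0, -0.0], [-0.0, -0.0, -1.0]]
```

Request:
play_rows([
  [0,-0.15,0],
  [0,-0.15,0],
  [0,0,0],
], spin=[0,0,0])

```text
time: 10.12
tool_pos: [0.5507, 0.0142, 0.0581]
tcp_rot: [[-0.996, 0.093, 0.0], [0.093, 0.996, 0.002], [-0.0, 0.002, -1.0]]
force: [1.3, 8.8, 0.9]
width: -0.0001
gripper_force: 4.6
```

Request:
play_rows([
  [0,-0.1,0],
  [0,0,0],
  [0,0,0],
], spin=[0,0,0])

```text
time: 10.37
tool_pos: [0.5507, 0.0141, 0.0581]
tcp_rot: [[-0.996, 0.093, 0.001], [0.093, 0.996, 0.003], [-0.0, 0.003, -1.0]]
force: [3.2, 14.1, 0.8]
width: -0.0002
gripper_force: 7.0
```

Request:
play_rows([
  [0,-0.1,0],
  [0,0,0],
  [0,0,0],
], spin=[0,0,0])

```text
time: 10.62
tool_pos: [0.5507, 0.0139, 0.0582]
tcp_rot: [[-0.996, 0.093, 0.001], [0.093, 0.996, 0.004], [-0.001, 0.004, -1.0]]
force: [2.7, 19.0, 2.0]
width: 0.0001
gripper_force: 9.5
```

```bash
python3 rep.py
```

```text
t 10.6167 local mm [ -0.3 -19.5   2.2] F local [ 0.91 19.13  1.95] w 7.524296014716835e-05
tool in unit [[-1.0, 0.001, 0.001], [0.001, 1.0, 0.004], [-0.001, 0.004, -1.0]]
```

The stop is felt at TCP local y about −19 (19 N of push). Now back off, go over the knob to its right side and descend.

Request:
play_rows([
  [0,0.5,0],
  [0,0.5,0],
  [0,0,-1.5],
  [0,0,-2],
  [0,0,-2],
  [0,0,0],
  [0,-1.5,0],
  [0,-1.5,0],
  [0,-1.5,0],
  [0,-1.5,0],
  [0,0,0],
  [0,0,0],
], spin=[0,0,0,0,0,0,0,0,0,0,0,0])

```text
time: 11.62
tool_pos: [0.5456, -0.039, 0.1126]
tcp_rot: [[-0.996, 0.094, -0.001], [0.094, 0.996, -0.0], [0.001, -0.0, -1.0]]
force: [0.5, 0.8, -0.3]
width: 0.0004
gripper_force: 0.0
```

```bash
python3 rep.py; python3 - <<'E'
from h import *
s=camera("side");w=camera("wrist")
a=cv2.resize(s["frame"][120:220,215:285],(400,571),interpolation=cv2.INTER_CUBIC);b=cv2.resize(w["frame"][135:285,176:281],(400,571),interpolation=cv2.INTER_CUBIC)
cv2.imwrite("pics/s5.png",cv2.convertScaleAbs(np.hstack([a,b])[:,:,::-1],alpha=1.7))
E
```

```text
t 11.6167 local mm [ -0.5 -72.6  56.6] F local [ 0.47  0.89 -0.31] w 0.0003800921524357877
tool in unit [[-1.0, 0.002, -0.001], [0.002, 1.0, -0.0], [0.001, -0.0, -1.0]]
```

View pics/s5.png

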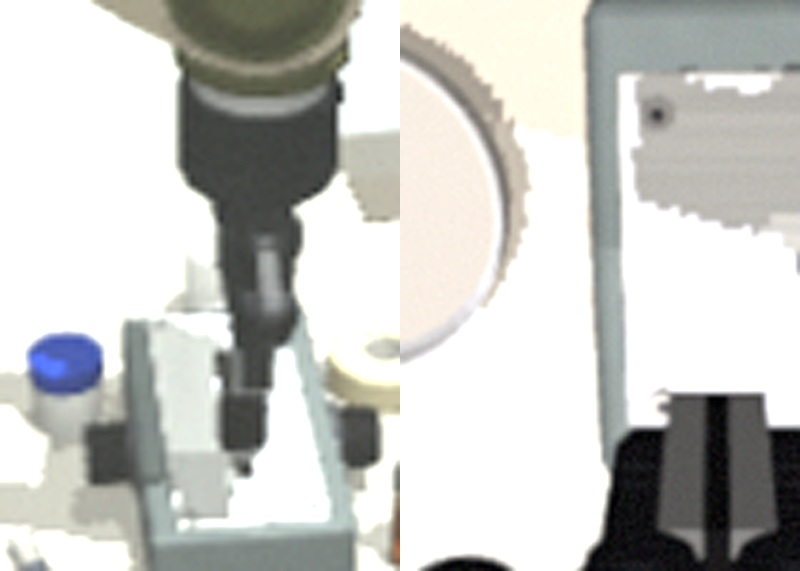

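The side view shows the knob at the near (right-hand) end of the slot, which is the blank position. The fingertips are clear to its right above the plate, so I'll descend.

Request:
play_rows([
  [0,0,1],
  [0,0,1],
  [0,0,1],
  [0,0,1],
  [0,0,0.8],
  [0,0,0.4],
  [0,0,0.2],
  [0,0,0],
  [0,0,0],
], spin=[0,0,0,0,0,0,0,0,0])

```text
time: 12.47
tool_pos: [0.5461, -0.0385, 0.0593]
tcp_rot: [[-0.996, 0.093, 0.001], [0.093, 0.996, -0.0], [-0.001, -0.0, -1.0]]
force: [0.3, 0.3, -0.2]
width: -0.0
gripper_force: 0.0
```

Request:
play_rows([
  [0,0.3,0],
  [0,0.3,0],
  [0,0.2,0],
  [0,0,0],
], spin=[0,0,0,0])

```text
time: 12.8
tool_pos: [0.5467, -0.03, 0.0593]
tcp_rot: [[-0.996, 0.092, 0.0], [0.092, 0.996, -0.0], [-0.0, -0.0, -1.0]]
force: [-0.4, -0.4, -0.2]
width: 0.0003
gripper_force: 0.0
```

Request:
play_rows([
  [0,0.1,0],
  [0,0.1,0],
  [0,0,0],
], spin=[0,0,0])

```text
time: 13.05
tool_pos: [0.5468, -0.0283, 0.0591]
tcp_rot: [[-0.996, 0.093, 0.0], [0.093, 0.996, 0.0], [-0.0, 0.0, -1.0]]
force: [-0.3, -0.4, 0.6]
width: -0.0003
gripper_force: 0.0
```

Request:
play_rows([
  [0,0.1,0],
  [0,0.1,0],
  [0,0,0],
], spin=[0,0,0])

```text
time: 13.3
tool_pos: [0.547, -0.0264, 0.0591]
tcp_rot: [[-0.996, 0.093, 0.0], [0.093, 0.996, 0.0], [0.0, 0.0, -1.0]]
force: [0.0, 1.0, 0.1]
width: 0.0004
gripper_force: 0.0
```

```bash
python3 rep.py
```

```text
t 13.3 local mm [ -0.3 -60.    3.1] F local [-0.09  0.97  0.14] w 0.00037109755118933053
tool in unit [[-1.0, 0.0, -0.0], [0.0, 1.0, 0.0], [0.0, 0.0, -1.0]]
```

Continuing left in 1 mm steps, watching for contact and the first crest.

Request:
play_rows([
  [0,0.1,0],
  [0,0.1,0],
  [0,0,0],
], spin=[0,0,0])

```text
time: 13.55
tool_pos: [0.5471, -0.0245, 0.0591]
tcp_rot: [[-0.996, 0.093, -0.0], [0.093, 0.996, -0.0], [0.0, -0.0, -1.0]]
force: [0.4, -1.2, 0.6]
width: -0.0003
gripper_force: 0.3
```

Request:
play_rows([
  [0,0.1,0],
  [0,0.1,0],
  [0,0,0],
], spin=[0,0,0])

```text
time: 13.8
tool_pos: [0.5473, -0.023, 0.0591]
tcp_rot: [[-0.996, 0.093, -0.0], [0.093, 0.996, -0.001], [0.0, -0.001, -1.0]]
force: [-0.8, -2.8, -0.2]
width: -0.0002
gripper_force: 1.7
```

Request:
play_rows([
  [0,0.1,0],
  [0,0.1,0],
  [0,0,0],
], spin=[0,0,0])

```text
time: 14.05
tool_pos: [0.5475, -0.0209, 0.0591]
tcp_rot: [[-0.996, 0.093, -0.0], [0.093, 0.996, -0.001], [0.0, -0.001, -1.0]]
force: [-2.2, -3.4, 0.8]
width: -0.0002
gripper_force: 1.8
```

Request:
play_rows([
  [0,0.1,0],
  [0,0.1,0],
  [0,0,0],
], spin=[0,0,0])

```text
time: 14.3
tool_pos: [0.5477, -0.0181, 0.0591]
tcp_rot: [[-0.996, 0.093, -0.0], [0.093, 0.996, 0.001], [0.0, 0.001, -1.0]]
force: [-1.3, 0.2, 0.2]
width: 0.0001
gripper_force: 0.0
```

Request:
play_rows([
  [0,0.1,0],
  [0,0.1,0],
  [0,0,0],
], spin=[0,0,0])

```text
time: 14.55
tool_pos: [0.5479, -0.0161, 0.0591]
tcp_rot: [[-0.996, 0.093, 0.0], [0.093, 0.996, 0.0], [-0.0, 0.0, -1.0]]
force: [0.6, -0.5, 1.0]
width: 0.0001
gripper_force: 0.0
```

```bash
python3 rep.py
```

```text
t 14.55 local mm [ -0.3 -49.7   3.1] F local [ 0.63 -0.45  1.04] w 5.9226650188216484e-05
tool in unit [[-1.0, 0.0, 0.0], [0.0, 1.0, 0.0], [-0.0, 0.0, -1.0]]
```

First click passed: the force built and then dropped between local −54.5 and −52. Next crest is expected near −37.

Request:
play_rows([
  [0,0.1,0],
  [0,0.1,0],
  [0,0.1,0],
  [0,0.1,0],
  [0,0,0],
], spin=[0,0,0,0,0])

```text
time: 14.97
tool_pos: [0.5483, -0.0123, 0.0591]
tcp_rot: [[-0.996, 0.093, 0.0], [0.093, 0.996, 0.0], [0.0, 0.0, -1.0]]
force: [1.0, 0.3, -0.4]
width: 0.0002
gripper_force: 0.0
```

Request:
play_rows([
  [0,0.1,0],
  [0,0.1,0],
  [0,0,0],
], spin=[0,0,0])

```text
time: 15.22
tool_pos: [0.5484, -0.0104, 0.0591]
tcp_rot: [[-0.996, 0.093, 0.0], [0.093, 0.996, 0.0], [-0.0, 0.0, -1.0]]
force: [0.4, -0.2, -0.4]
width: -0.0001
gripper_force: 0.0
```

Request:
play_rows([
  [0,0.1,0],
  [0,0.1,0],
  [0,0,0],
], spin=[0,0,0])

```text
time: 15.47
tool_pos: [0.5486, -0.0086, 0.0591]
tcp_rot: [[-0.996, 0.093, -0.0], [0.093, 0.996, -0.0], [0.0, -0.0, -1.0]]
force: [0.2, -1.5, 0.5]
width: 0.0
gripper_force: 0.4
```

Request:
play_rows([
  [0,0.1,0],
  [0,0.1,0],
  [0,0,0],
], spin=[0,0,0])

```text
time: 15.72
tool_pos: [0.5488, -0.007, 0.0591]
tcp_rot: [[-0.996, 0.093, -0.0], [0.093, 0.996, -0.001], [0.0, -0.001, -1.0]]
force: [-0.0, -3.5, 0.1]
width: -0.0001
gripper_force: 1.8
```

Request:
play_rows([
  [0,0.1,0],
  [0,0.1,0],
  [0,0,0],
], spin=[0,0,0])

```text
time: 15.97
tool_pos: [0.549, -0.005, 0.0591]
tcp_rot: [[-0.996, 0.093, -0.0], [0.093, 0.996, -0.001], [0.0, -0.001, -1.0]]
force: [-0.9, -4.1, -0.8]
width: -0.0001
gripper_force: 1.9
```

Request:
play_rows([
  [0,0.1,0],
  [0,0.1,0],
  [0,0,0],
], spin=[0,0,0])

```text
time: 16.22
tool_pos: [0.5492, -0.0024, 0.0591]
tcp_rot: [[-0.996, 0.093, 0.0], [0.093, 0.996, 0.0], [-0.0, 0.0, -1.0]]
force: [-0.0, 0.4, -0.2]
width: 0.0001
gripper_force: 0.0
```

```bash
python3 rep.py
```

```text
t 16.2167 local mm [ -0.3 -35.9   3.1] F local [-0.07  0.38 -0.25] w 0.00011237785485948261
tool in unit [[-1.0, 0.001, 0.0], [0.001, 1.0, 0.0], [-0.0, 0.0, -1.0]]
```

Second click passed, exactly 16 mm later. The third crest is expected at world y about 0.011–0.013.

Request:
play_rows([
  [0,0.1,0],
  [0,0.1,0],
  [0,0.1,0],
  [0,0.1,0],
  [0,0.1,0],
  [0,0.1,0],
  [0,0.1,0],
  [0,0.1,0],
  [0,0,0],
], spin=[0,0,0,0,0,0,0,0,0])

```text
time: 16.97
tool_pos: [0.5499, 0.0056, 0.0591]
tcp_rot: [[-0.996, 0.093, 0.0], [0.093, 0.996, 0.0], [-0.0, 0.0, -1.0]]
force: [-0.4, -0.7, -0.4]
width: 0.0001
gripper_force: 0.0
```

Request:
play_rows([
  [0,0.1,0],
  [0,0.1,0],
  [0,0,0],
], spin=[0,0,0])

```text
time: 17.22
tool_pos: [0.5501, 0.0073, 0.0591]
tcp_rot: [[-0.996, 0.093, -0.0], [0.093, 0.996, -0.0], [0.0, -0.0, -1.0]]
force: [-0.1, -1.2, 0.6]
width: 0.0004
gripper_force: 0.4
```

Request:
play_rows([
  [0,0.1,0],
  [0,0.1,0],
  [0,0,0],
], spin=[0,0,0])

```text
time: 17.47
tool_pos: [0.5502, 0.0089, 0.0591]
tcp_rot: [[-0.996, 0.093, -0.0], [0.093, 0.996, -0.001], [0.0, -0.001, -1.0]]
force: [-0.1, -3.5, -0.9]
width: -0.0001
gripper_force: 1.8
```

Request:
play_rows([
  [0,0.1,0],
  [0,0,0],
], spin=[0,0])

```text
time: 17.63
tool_pos: [0.5504, 0.0099, 0.0591]
tcp_rot: [[-0.996, 0.093, -0.0], [0.093, 0.996, -0.001], [0.0, -0.001, -1.0]]
force: [-0.3, -3.7, -0.3]
width: -0.0001
gripper_force: 1.9
```

Request:
play_rows([
  [0,0.1,0],
  [0,0,0],
], spin=[0,0])

```text
time: 17.8
tool_pos: [0.5505, 0.011, 0.0591]
tcp_rot: [[-0.996, 0.093, -0.0], [0.093, 0.996, -0.001], [-0.0, -0.001, -1.0]]
force: [-0.8, -4.3, 0.4]
width: -0.0001
gripper_force: 1.9
```

```bash
python3 rep.py
```

```text
t 17.8 local mm [ -0.3 -22.4   3.1] F local [-0.36 -4.32  0.44] w -7.56702054127304e-05
tool in unit [[-1.0, 0.0, 0.0], [0.0, 1.0, -0.001], [-0.0, -0.001, -1.0]]
```

Request:
play_rows([
  [0,0.1,0],
  [0,0,0],
], spin=[0,0])

```text
time: 17.97
tool_pos: [0.5506, 0.0122, 0.0591]
tcp_rot: [[-0.996, 0.093, -0.0], [0.093, 0.996, -0.0], [-0.0, -0.0, -1.0]]
force: [-0.6, -4.1, 0.2]
width: -0.0
gripper_force: 1.8
```

Request:
play_rows([
  [0,0.05,0],
  [0,0,0],
], spin=[0,0])

```text
time: 18.13
tool_pos: [0.5506, 0.0128, 0.0591]
tcp_rot: [[-0.996, 0.093, 0.0], [0.093, 0.996, -0.0], [-0.0, -0.0, -1.0]]
force: [-1.2, -4.0, -0.1]
width: 0.0001
gripper_force: 1.9
```

Request:
play_rows([
  [0,0.05,0],
  [0,0,0],
  [0,0,0],
], spin=[0,0,0])

```text
time: 18.38
tool_pos: [0.5507, 0.0136, 0.0591]
tcp_rot: [[-0.996, 0.093, 0.0], [0.093, 0.996, 0.0], [-0.0, 0.0, -1.0]]
force: [-0.7, -2.8, 0.2]
width: 0.0003
gripper_force: 1.2
```

Request:
play_rows([
  [0,0.05,0],
  [0,0,0],
  [0,0,0],
], spin=[0,0,0])

```text
time: 18.63
tool_pos: [0.5507, 0.0142, 0.0591]
tcp_rot: [[-0.996, 0.093, 0.0], [0.093, 0.996, 0.001], [-0.0, 0.001, -1.0]]
force: [0.9, -0.1, -0.0]
width: 0.0002
gripper_force: 0.0
```

Snapped into the third click. I'll back off right, rise, and verify.

Request:
play_rows([
  [0,-0.5,0],
  [0,-0.5,0],
  [0,0,0],
  [0,0,-1.5],
  [0,0,-2],
  [0,0,-2],
  [0,0,-2],
  [0,-1.5,-2],
  [0,-1.5,-2],
  [0,-1,-2],
  [0,0,0],
  [0,0,0],
], spin=[0,0,0,0,0,0,0,0,0,0,0,0])

```text
time: 19.63
tool_pos: [0.5463, -0.0364, 0.1947]
tcp_rot: [[-0.996, 0.094, 0.002], [0.094, 0.996, -0.0], [-0.002, -0.0, -1.0]]
force: [1.1, -0.6, -0.1]
width: -0.0003
gripper_force: 0.0
```

```bash
python3 rep.py; python3 - <<'E'
from h import *
c=camera("wrist");s=camera("side")
th=np.radians(-5.3);ctr=np.array([.5528,.0333,.056]);X=np.array([np.cos(th),np.sin(th),0]);Y=np.array([-np.sin(th),np.cos(th),0])
a=cv2.resize(c["frame"][120:260,176:376],(800,560))
for q,col in((.032,(255,0,0)),(.048,(0,255,0)),(.064,(0,0,255))):
    k=wproj(c,ctr+Y*(q-.04)+[0,0,.04]);cv2.circle(a,[int(v) for v in (k-[176,120])*4],4,col,-1)
cv2.imwrite("pics/e.png",cv2.convertScaleAbs(a[:,:,::-1],alpha=1.4))
E
```

```text
t 19.6333 local mm [ -0.  -70.  138.7] F local [ 1.1  -0.5  -0.14] w -0.0003019829793271601
tool in unit [[-1.0, 0.002, 0.002], [0.002, 1.0, -0.0], [-0.002, -0.0, -1.0]]
```

View pics/e.png

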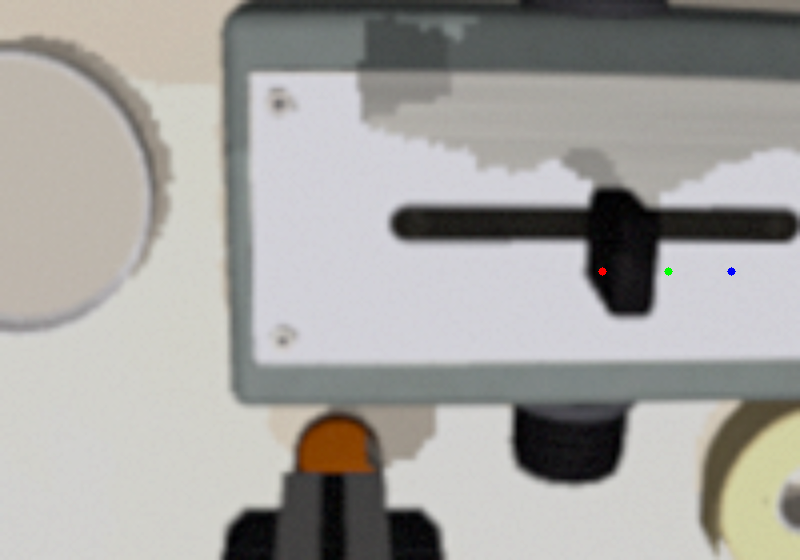

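The knob top centre is at about (632,262), half-way between the marks for 0.032 (602) and 0.048 (668), so it may be sitting on the crest. I'll measure numerically in the other views.

```bash
python3 - <<'E'
from h import *
th=np.radians(-5.3);ctr=np.array([.5528,.0333,.056]);X=np.array([np.cos(th),np.sin(th),0]);Y=np.array([-np.sin(th),np.cos(th),0])
c=camera("wrist");print("time",get_state()["time"])
for n,e in(("R",-.0555),("L",.0555)): print("slot",n,((wproj(c,ctr+Y*e)-[176,120])*4).round())
for q in(.032,.040,.048):
    k=[ctr+Y*(q-.04+b)+X*a+[0,0,h] for a in(-.013,.013) for b in(-.006,.006) for h in(.008,.04)]
    print(q,[((wproj(c,z)-[176,120])*4).round().tolist() for z in k])
g=c["frame"].max(2)[120:260,176:376]
for row in(195,260,305):
    r=g[row//4]; i=np.where(r<50)[0]; print(row,"dark",(i.min()*4,i.max()*4+4),i.size)
s=camera("side");g=s["frame"].max(2)
for q in(.032,.040,.048):
    k=[ctr+Y*(q-.04+b)+X*a+[0,0,h] for a in(-.013,.013) for b in(-.006,.006) for h in(.008,.04)];a=proj(s,k);print(q,a.min(0).round(1),a.max(0).round(1))
m=(g<70).astype(np.uint8);m[:170]=0;m[215:]=0;m[:,:247]=0;m[:,268:]=0
for v in range(172,215): print(v,np.where(m[v])[0].tolist()[:1],m[v].sum(),end=';')
E
```

```text
time 19.7833
slot R [387. 230.]
slot L [792. 233.]
0.032 [[553.0, 190.0], [578.0, 224.0], [599.0, 190.0], [629.0, 224.0], [548.0, 287.0], [571.0, 331.0], [593.0, 287.0], [621.0, 331.0]]
0.04 [[584.0, 190.0], [612.0, 224.0], [629.0, 191.0], [662.0, 224.0], [578.0, 287.0], [604.0, 331.0], [622.0, 287.0], [653.0, 330.0]]
0.048 [[614.0, 190.0], [646.0, 224.0], [659.0, 191.0], [695.0, 225.0], [608.0, 287.0], [637.0, 331.0], [652.0, 287.0], [685.0, 330.0]]
195 dark (np.int64(600), np.int64(612)) 3
260 dark (np.int64(588), np.int64(652)) 16
305 dark (np.int64(600), np.int64(648)) 12
0.032 [251.5 181.5] [260.5 192.7]
0.04 [251.2 180. ] [260.1 191.1]
0.048 [251.  178.5] [259.8 189.5]
172 [] 0;173 [] 0;174 [] 0;175 [] 0;176 [] 0;177 [] 0;178 [] 0;179 [] 0;180 [] 0;181 [] 0;182 [253] 7;183 [252] 8;184 [252] 8;185 [252] 8;186 [252] 8;187 [252] 8;188 [252] 8;189 [252] 8;190 [252] 6;191 [] 0;192 [256] 1;193 [255] 2;194 [256] 1;195 [256] 1;196 [256] 2;197 [256] 2;198 [256] 2;199 [257] 1;200 [257] 1;201 [257] 2;202 [257] 2;203 [] 0;204 [] 0;205 [] 0;206 [] 0;207 [] 0;208 [] 0;209 [] 0;210 [] 0;211 [] 0;212 [] 0;213 [] 0;214 [] 0;
```

The lever is balanced on the second/third crest (q≈0.039). I'll go back down on its right and nudge it about 4 mm further left; that keeps well short of the fourth crest.

Request:
play_rows([
  [0,1,2],
  [0,1.5,2],
  [0,1.5,2],
  [0,0,0],
  [0,0,2],
  [0,0,2],
  [0,0,2],
  [0,0,1.5],
  [0,0,0],
  [0,0.4,0],
  [0,0.2,0],
  [0,0,0],
], spin=[0,0,0,0,0,0,0,0,0,0,0,0])

```text
time: 20.83
tool_pos: [0.5511, 0.0102, 0.0604]
tcp_rot: [[-0.996, 0.092, 0.002], [0.092, 0.996, -0.0], [-0.002, -0.0, -1.0]]
force: [0.5, -0.8, -0.3]
width: 0.0003
gripper_force: 0.0
```

Request:
play_rows([
  [0,0.1,0],
  [0,0.1,0],
  [0,0.1,0],
  [0,0,0],
], spin=[0,0,0,0])

```text
time: 21.17
tool_pos: [0.5507, 0.013, 0.0593]
tcp_rot: [[-0.996, 0.093, 0.0], [0.093, 0.996, -0.0], [-0.0, -0.0, -1.0]]
force: [0.0, -0.1, 0.8]
width: -0.0
gripper_force: 0.0
```

Request:
play_rows([
  [0,0.1,0],
  [0,0.1,0],
  [0,0,0],
], spin=[0,0,0])

```text
time: 21.42
tool_pos: [0.5508, 0.0149, 0.0591]
tcp_rot: [[-0.996, 0.093, 0.0], [0.093, 0.996, -0.0], [-0.0, -0.0, -1.0]]
force: [0.2, -0.5, 0.2]
width: 0.0002
gripper_force: 0.0
```

```bash
python3 rep.py
```

```text
t 21.4167 local mm [ -0.3 -18.5   3.1] F local [ 0.27 -0.47  0.19] w 0.00015559059033891116
tool in unit [[-1.0, 0.0, 0.0], [0.0, 1.0, -0.0], [-0.0, -0.0, -1.0]]
```

Request:
play_rows([
  [0,0.1,0],
  [0,0.1,0],
  [0,0,0],
  [0,0,0],
], spin=[0,0,0,0])

```text
time: 21.75
tool_pos: [0.551, 0.017, 0.0591]
tcp_rot: [[-0.996, 0.093, -0.0], [0.093, 0.996, 0.0], [0.0, 0.0, -1.0]]
force: [0.2, 0.5, 0.5]
width: -0.0001
gripper_force: 0.0
```

```bash
cat > kn.py <<'E'
from h import *
th=np.radians(-5.3);ctr=np.array([.5528,.0333,.056]);X=np.array([np.cos(th),np.sin(th),0]);Y=np.array([-np.sin(th),np.cos(th),0])
c=camera("wrist")
# front face of knob, 12 mm above its underside: dark run bounds vs predictions
for q in(.032,.04,.048,.056):
    l,r=[wproj(c,ctr+Y*(q-.04+b)-X*.013+[0,0,.012]) for b in(-.006,.006)];print(q,l.round(1),r.round(1))
v=int(round(l[1]));g=c["frame"].max(2)
for w in range(v-4,v+3,2): print(w,g[w,int(l[0])-110:int(l[0])+60:2].tolist(),int(l[0])-110)
E
python3 kn.py;python3 rep.py
```

```text
0.032 [264.6 225.8] [286.  225.7]
0.04 [278.9 225.7] [300.2 225.6]
0.048 [293.2 225.6] [314.2 225.4]
0.056 [307.3 225.5] [328.  225.2]
221 [192, 191, 193, 192, 193, 196, 138, 126, 125, 126, 125, 125, 126, 127, 127, 126, 124, 126, 125, 126, 127, 126, 127, 126, 127, 127, 126, 126, 125, 128, 127, 126, 126, 127, 127, 127, 127, 127, 127, 127, 128, 126, 127, 129, 127, 127, 128, 128, 128, 128, 129, 129, 131, 132, 130, 130, 129, 128, 127, 128, 127, 126, 127, 127, 127, 126, 126, 127, 128, 138, 149, 152, 151, 152, 151, 151, 150, 153, 151, 153, 152, 152, 151, 151, 153] 197
223 [191, 192, 192, 192, 185, 135, 124, 124, 124, 124, 125, 125, 125, 124, 125, 124, 124, 124, 125, 125, 125, 126, 124, 125, 126, 125, 124, 124, 125, 124, 124, 124, 124, 126, 125, 125, 126, 125, 125, 125, 125, 125, 124, 125, 126, 124, 125, 125, 124, 125, 113, 84, 82, 80, 80, 81, 89, 116, 124, 125, 124, 125, 123, 125, 125, 127, 126, 126, 128, 150, 150, 148, 148, 147, 146, 147, 146, 147, 148, 147, 146, 146, 146, 146, 147] 197
225 [193, 193, 193, 195, 190, 130, 128, 129, 129, 127, 128, 129, 129, 128, 129, 129, 128, 127, 127, 128
[... 180 characters left out ...]
 128, 126, 126, 127, 137, 138, 147, 148, 150, 151, 153, 153, 152, 152, 153, 151, 153, 153, 152, 154, 146, 154, 153, 152, 151, 152] 197
227 [195, 190, 174, 173, 178, 132, 123, 125, 122, 124, 128, 127, 127, 126, 127, 126, 127, 127, 128, 128, 127, 127, 128, 128, 127, 125, 127, 124, 127, 126, 126, 128, 126, 126, 128, 126, 126, 126, 126, 126, 125, 125, 126, 124, 125, 125, 124, 125, 119, 36, 14, 13, 9, 8, 7, 6, 12, 12, 43, 111, 112, 110, 111, 130, 126, 122, 121, 117, 114, 111, 108, 105, 102, 97, 93, 89, 84, 80, 76, 71, 72, 71, 68, 66, 63] 197
t 21.8 local mm [ -0.3 -16.5   3. ] F local [ 0.4  -0.41  0.17] w -0.00037051026855723483
tool in unit [[-1.0, 0.0, -0.0], [0.0, 1.0, 0.0], [0.0, 0.0, -1.0]]
```

Now the knob's dark run (295–315) matches 0.048, so it has snapped into the third click. I'll retract and confirm.

Request:
play_rows([
  [0,-0.5,0],
  [0,-0.8,0],
  [0,0,0],
  [0,0,-1.5],
  [0,0,-2],
  [0,0,-2],
  [0,0,-2],
  [0,-1.5,-2],
  [0,-1.5,-2],
  [0,-1,-2],
  [0,0,0],
  [0,0,0],
], spin=[0,0,0,0,0,0,0,0,0,0,0,0])

```text
time: 22.8
tool_pos: [0.5463, -0.0366, 0.1947]
tcp_rot: [[-0.996, 0.094, 0.002], [0.094, 0.996, -0.0], [-0.002, -0.0, -1.0]]
force: [0.4, 0.2, -0.5]
width: 0.0
gripper_force: 0.0
```

```bash
python3 rep.py;python3 - <<'E'
from h import *
th=np.radians(-5.3);ctr=np.array([.5528,.0333,.056]);X=np.array([np.cos(th),np.sin(th),0]);Y=np.array([-np.sin(th),np.cos(th),0])
c=camera("wrist");g=c["frame"].max(2)
for q in(.04,.048,.056):
    k=[wproj(c,ctr+Y*(q-.04+b)+X*a+[0,0,h]) for a in(-.013,.013) for b in(-.006,.006) for h in(.008,.04)]
    k=np.array(k);print(q,k.min(0).round(),k.max(0).round())
m=(g<50).astype(np.uint8)
for v in range(165,205,4): i=np.where(m[v,280:380])[0]+280;print(v,i.min() if i.size else 0,i.max() if i.size else 0,i.size)
s=camera("side");g=s["frame"].max(2)
for v in range(174,194): print(v,(g[v,247:268]<70).sum(),end=';')
E
```

```text
t 22.8 local mm [ -0.  -70.2 138.7] F local [ 0.34  0.22 -0.53] w 3.883726192592614e-07
tool in unit [[-1.0, 0.002, 0.002], [0.002, 1.0, -0.0], [-0.002, -0.0, -1.0]]
0.04 [321. 166.] [342. 201.]
0.048 [329. 166.] [350. 201.]
0.056 [336. 166.] [358. 201.]
165 0 0 0
169 333 342 10
173 280 373 94
177 280 374 95
181 332 348 17
185 332 348 17
189 332 347 16
193 335 347 13
197 338 346 9
201 0 0 0
174 0;175 0;176 0;177 0;178 0;179 0;180 4;181 7;182 7;183 7;184 7;185 7;186 7;187 7;188 7;189 0;190 0;191 2;192 2;193 2;
```

The knob outline has moved 8–9 mm left since the crest and matches 0.048 in the wrist view. The arm is clear, so I'm handing in.

```bash
python3 -c "
from plant import *
print(sign_off())"
```

```text
the job is handed in; nothing more can be done
None
```

The job is handed in with no verdict returned: I pushed the lever to its right-hand stop, then left to the third click (it first stuck on the last crest and needed a 4 mm nudge), and the final wrist view puts it at about 0.048 m with the arm clear.

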